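# Clear the way and open the touch-latch cupboard

## Robot

A 6-joint arm with a two-finger parallel gripper is mounted at the origin on a cart in front of the work surface, level with it; the furniture and walls round the work are solid. World frame = base frame: x ahead of the robot, y to its left, z up, the work surface at z = 0. Lengths are in m, angles in rad, forces in N, time in s.
With the tool pointing down it reaches from about 0.375 to 0.975 m from the base axis. Payload 3.8 kg.
Tool frame: the origin (TCP) lies at the very end of the fingers, on their centre line; the grasp point (between the pads) lies 19 mm behind it; z points along the fingers, y is the line along which they close (so a half turn about z gives the same grasp; the last joint's range is limited). The gripper opens to 85 mm and grips with 20 to 120 N. Pads are 22 mm wide; open, the fingers measure 114 mm over their backs; the gripper's body (76 mm by 85 mm) begins 54 mm behind the grasp point. The pads swing forward as they close: fully open they stand 13 mm farther back than shut.
Start: joints at [-1.212, 0.264, 1.604, -0, 1.274, -0.037], TCP at [0.26, -0.623, 0.231] pointing down, gripper open.
Joint ranges: [-2.63, 2.63], [-0.94, 2.18], [0.31, 2.57], [-1.31, 4.45], [0, 2.66], [-2.55, 2.55]. Speed limits (rad/s): [2.57, 2.57, 3.14, 3.14, 3.14, 3.14].

## Interface

Orientations are given as a rotation vector (axis times angle).
In Python, from workcell import monitor, viewer, workorder gives the robot as it stands.
- The arm moves only by the tool jog_arm, never from a script. Its argument "commands" is a list of rows, each an object with "travel": the shift along the tool's x, y, z in mm, a list of three; "rot": the turn, a rotation vector about the tool's x, y, z in degrees, a list of three; "claw": the closure in counts, from 0 (fully open) to 255 (shut). A call has exactly 5 rows; each row shifts and turns the commanded pose from where the row before left it, along the tool's axes as they then stand; what a row does not reach is not made up. A row lasts 1/10 s, in which the tool goes at most 50 mm and 8.59 degrees, less where a joint would pass 70% of its speed; a pose out of reach is approached as far as the arm can. A call is refused whole if a number of a shift passes 50 or a number of a turn 8.59, either way. A call with a gripper value outside its range is refused whole. The fingers move at their own pace and stop on an object; "force" is the grip in N (left out, the last holds). Time passes only in rows, so rows that do not move let the fingers close, or fill a call up. It gives the time, the measured TCP pose, the force, the opening and the grip force at its end, in the units of the state.
- monitor.read_state(): the state, without advancing time (a new reading comes with each control period).
- viewer.read_camera(name): name is "scene" or "side" or "wrist"; returns a dict with "color" (384x512x3 uint8, blue, green, red), "camera_matrix" (3x3 intrinsics, pixels), "R" (3x3) and "t" (3): a world point X has camera coordinates R X + t. Camera axes: x right, y down, z forward; pixel columns grow to the right and rows downward; lengths in m; the calibration is good to about 2 mm. The wrist camera is an equidistant fisheye: a pixel r from the principal point sees the ray r / f radians off the axis. A picture is of the moment at which its call begins. There is no depth.
- workorder.finish_job(): hands the job in; it is judged then, once.
The state is a dict: "time": time; "q": joint angles; "joint_vel": joint speeds; "joint_torque": joint torques, N m; "tool_pos": TCP position; "tcp_rot": TCP orientation; "wrist_force": force on the tool from outside, world axes, zero at the start; "torque": the same for the moment, N m; "width": opening from 0.0 (shut) to 1.0 (fully open); "grip_force": force on a finger pad.
Only numpy, scipy, OpenCV 4.12 (cv2) and the standard library are available. Lean on these libraries where they do the work, as an engineer would, in place of code of your own. Each camera call takes 0.05 s, during which the arm holds its last target. There are 200 camera calls.

## Task

The plain cupboard without a handle has a push-to-open door, and the slide box stands in its way: first push the slide box along the bench, right out of the door's swing. Then press the free edge of the door inward until the catch lets go, draw back so that it springs ajar by itself, and swing it wide open with a fingertip, to about a right angle. Use only the fingertips or the outside of the fingers: do not lift, straddle or pinch the box or the door, keep the drawer unit shut, and leave the bottles and the beaker where they stand.

Things in the scene. Friction and masses are not known exactly. Their poses are not given: they have to be found in the camera images.
- cupboard: Fixed low white cupboard, 180 wide (its y) x 160 deep (x) x 115 mm high; one plain door without handle faces the robot. Origin: centre of its underside. x points from the door to the back, y left as seen from the robot, z up. The carcass's front edge is at x = -80 mm; the shut door hangs 6 mm before it. Two dishes stand inside at the back.
- door_hinge (a point): On the hinge line, at the door's left edge (seen from the robot) and back face, 60 mm above the bench: cupboard frame (-86, +88, +60) mm. It stays in place; its axes turn with the door: -y runs along the door to the free edge, -x is the outward normal of its front, z up.
- door_press (a point): The point to press, on the door's front face: 150 mm from the hinge line, 26 mm short of the free right edge, 20 mm below the top edge, 93 mm above the bench. Moves with the door, a flat panel 176 wide x 105 high x 10 mm thick, top edge 113 mm above the bench. A striker stands 29 mm out of its back, 148 mm from the hinge, lower than 40 mm above the bench.
- door (a joint): Door angle, rad: 0 shut and latched, positive as the free edge swings out to the robot, stop at 1.65. About 4 N at door_press moves it 5 mm in, to a stop at -0.035 (short of -0.03 it may stay latched; over 8 N means the stop). When the finger then draws back (100 mm) a spring drives it to about 0.45. From there it turns with under 1 N at the edge and stays where left.
- box_center (a point): Centre (17 mm above its underside) of the loose cream slide box, shut, 75 (x) x 98 (y) x 35 mm high (z), 0.16 kg, flat on the bench before the cupboard's door, turned up to 0.3 rad against it. It is out of the door's swing when its centre is over 230 mm from the hinge line (or over 60 mm beyond the hinge, to the cupboard's left).
- drawers: Fixed white drawer unit with two drawers and a round knob on each (the knobs stand about 45 mm out of the front), 130 wide x 160 deep x 115 mm high, beside the cupboard, on its left or on its right. Origin: centre of its underside; axes as for the cupboard. Leave it shut.
- drawers_drawer0 (a joint): Upper drawer of the drawer unit, m, 0 shut, positive pulled out.
- drawers_drawer1 (a joint): Lower drawer of the drawer unit, m, 0 shut, positive pulled out.
- small_bottle: Loose bottle with a black cap, 47 mm diameter, 102 mm high, standing between the cupboard and the drawer unit; origin at the centre of its underside. Leave it.
- beaker: Loose small glass beaker, 60 mm diameter, 62 mm high, on the right side of the bench; origin at the centre of its underside. Leave it.
- tall_bottle: Loose bottle with a blue cap, 78 mm diameter, 176 mm high, on the left side of the bench; origin at the centre of its underside. Leave it.
- slide_box: The same slide box; origin at the centre of its underside, axes as for box_center.
Mind the look-alikes: they are no part of the job. Leave any blue or brown look-alike of the slide_box alone.

How it is judged:
On the way, in this order (a step that is already met when the one before it is completed fails the run):
1. the slide box is out of the door's swing while the door is still shut ((horizontal distance between box_center and door_hinge above 0.21 m or y of box_center in the frame of cupboard above 0.12 m) and value of joint door below 0.05 rad), for 0.2 s.
2. the door is pressed inward past its shut position (value of joint door below -0.015 rad).
3. the door has sprung ajar and is not being touched (value of joint door between 0.25 and 0.9 rad and contact force between the fingers and door below 0.2 N), for 0.1 s.
At the end, for the whole second after the job is handed in: The door stands still at more than 1.3 rad (75 degrees) open; the slide box lies flat on the bench, at rest, out of the door's swing (its centre over 210 mm from the hinge line, or over 32 mm beyond the hinge to the left) and not touching the door; both drawers are shut (within 10 mm) (value of joint door above 1.3 rad and velocity of joint door between -0.05 and 0.05 rad/s and (horizontal distance between box_center and door_hinge above 0.21 m or y of box_center in the frame of cupboard above 0.12 m) and contact force between door and slide_box below 0.1 N and height (world z) of box_center between 0.01 and 0.025 m and angle between box_center's own z axis and vertical below 0.1 rad and linear speed of slide_box below 0.02 m/s and value of joint each of drawers_drawer0, drawers_drawer1 below 0.01 m).
It fails at once if the slide box is lifted or tipped (height (world z) of box_center above 0.032 m or angle between box_center's own z axis and vertical above 0.35 rad).
It fails at once if the slide box is taken between the fingers (x of the grasp point in the frame of box_center between -0.03 and 0.03 m and y of the grasp point in the frame of box_center between -0.042 and 0.042 m and z of the grasp point in the frame of box_center between -0.05 and 0.025 m).
It fails at once if the door is taken between the fingers (x of the grasp point in the frame of door_hinge between -0.009 and -0.001 m and y of the grasp point in the frame of door_hinge between -0.18 and 0 m and z of the grasp point in the frame of door_hinge between -0.06 and 0.06 m).
It fails at once if a drawer of the drawer unit is opened (value of joint any of drawers_drawer0, drawers_drawer1 above 0.02 m).
It fails at once if a bottle or the beaker is moved or knocked over (distance of any of small_bottle, beaker, tall_bottle from where it was at the start of the episode above 0.03 m or angle between any of small_bottle, beaker, tall_bottle's own z axis and vertical above 0.4 rad).
It also fails if it takes over 59 s, if anything falls off the work surface, if the arm or the gripper's body presses on something with over 40 N, if the wrist force passes 120 N, or if a joint passes its speed limit or range.

## Working session

There is one attempt and no reset: what is moved stays moved. The work goes in short steps, Python scripts to look and compute and a tool call to move; the robot and the scene stay as the last step left them, time stands still between calls to the robot, and variables do not carry over. Pictures are saved under pics/ and viewed, at most 10 in all, crops included, and the job is handed in when it is done.

Besides the shell and the picture viewer there is one more tool, called after ">>>" in YAML: its name, and indented under it one key for each argument. jog_arm: Moves the arm, as the interface text tells. Its arguments: {"type":"object","properties":{"commands":{"type":"array","items":{"type":"object","properties":{"travel":{"type":"array","items":{"type":"number"}},"rot":{"type":"array","items":{"type":"number"}},"claw":{"type":"number"}}}},"force":{"type":"number"}},"required":["commands"]}

```bash
mkdir -p pics
cat > h.py <<'E'
import numpy as np, cv2
from workcell import monitor, viewer, workorder
def cam(n,save=None):
    c=viewer.read_camera(n)
    if save: cv2.imwrite('pics/'+save,c['color'])
    return c
def ray(c,u,v):
    K=np.array(c['camera_matrix']);R=np.array(c['R']);t=np.array(c['t'])
    d=R.T@np.array([(u-K[0,2])/K[0,0],(v-K[1,2])/K[1,1],1]);return -R.T@t,d/np.linalg.norm(d)
def onz(c,u,v,z):
    o,d=ray(c,u,v);return o+d*(z-o[2])/d[2]
def proj(c,X):
    p=np.array(c['R'])@np.array(X)+np.array(c['t']);q=np.array(c['camera_matrix'])@p;return q[:2]/q[2]
E
python3 - <<'E'
from h import *
a=cam('scene');b=cam('side')
cv2.imwrite('pics/a.png',cv2.resize(a['color'],(800,600)));cv2.imwrite('pics/b.png',cv2.resize(b['color'],(800,600)))
for c in(a,b): print(ray(c,256,192))
s=monitor.read_state();print(s)
E
```

```text
(array([0.62239017, 0.76567542, 1.29606767]), array([-0.01351544, -0.55825502, -0.82955932]))
(array([0.20029986, 1.14450069, 0.5688051 ]), array([ 0.30503236, -0.88294643, -0.35687653]))
{'time': 0.1, 'q': array([-1.21189637e+00,  2.64669443e-01,  1.60525669e+00, -6.62968379e-06,
        1.27366685e+00, -3.69396739e-02]), 'joint_vel': array([-6.34330470e-04, -1.96696548e-03, -3.83106693e-03,  1.67027114e-03,
        9.90862524e-05,  9.95044828e-04]), 'joint_torque': array([ 6.02961100e-04, -5.16705680e+01, -3.68590021e+01,  2.01087420e-05,
        6.27550078e-03, -3.46843514e-07]), 'tool_pos': array([ 0.26000911, -0.62220054,  0.23008174]), 'tcp_rot': array([-3.07832605e+00, -6.17346887e-01,  5.13139070e-04]), 'wrist_force': array([-0.19097193, -0.59038169, -0.18828981]), 'torque': array([ 0.02974288, -0.04903116, -0.00626022]), 'grip_force': 0.0, 'width': 1.00165023917519}
```

View pics/a.png

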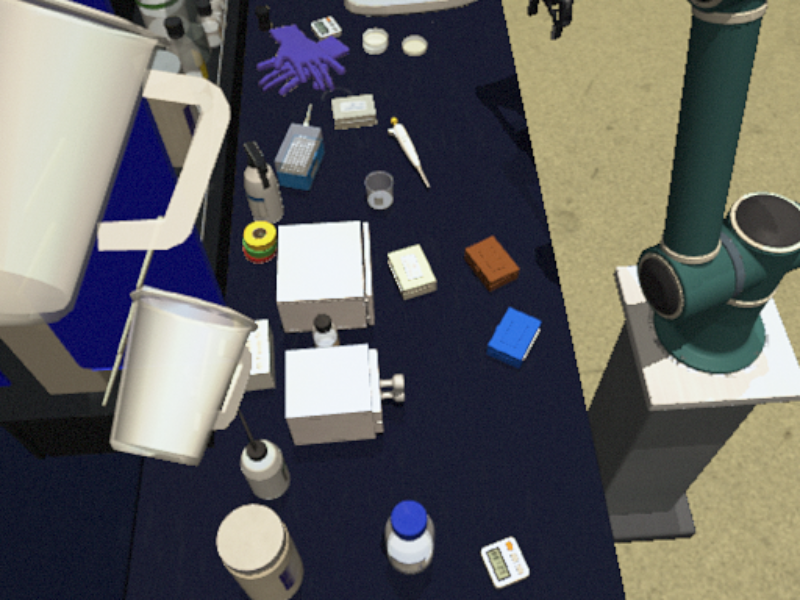

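View pics/b.png

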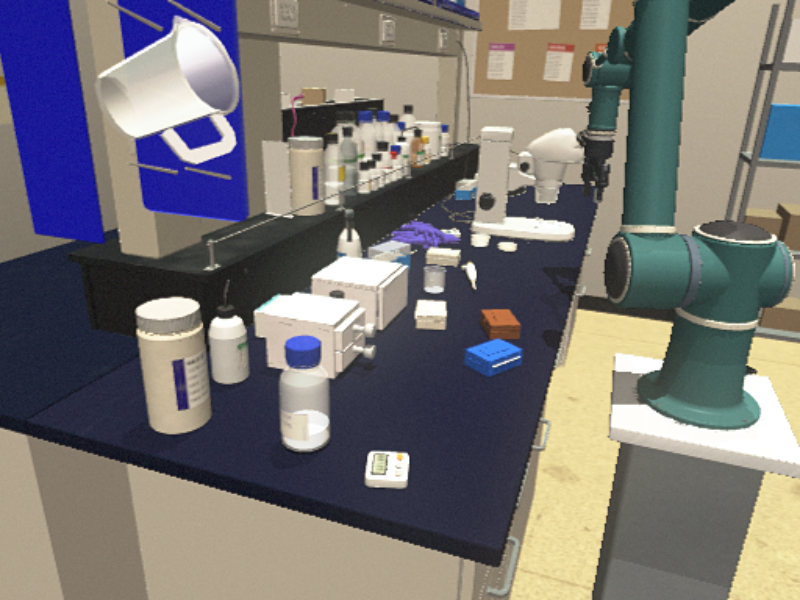

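The scene picture shows the cupboard at (325,275), with its door edge at x≈365. The drawer unit is at (335,393), on the cupboard's left as seen from the robot. Candidates for the slide box are cream (412,271), brown (492,262), blue (515,335) and a grey-lidded box far off at (353,112). I choose the cream one, since it lies directly before the door. The side view agrees: cream box at (431,314), beaker at (434,278).

Run:
```python
from h import *
a=cam('scene');im=a['color']
cv2.imwrite('pics/c.png',cv2.resize(im[130:230,165:345],None,fx=4.4,fy=4.4,interpolation=cv2.INTER_CUBIC))
hsv=cv2.cvtColor(im,cv2.COLOR_BGR2HSV)
m=((hsv[...,2]>90)&(hsv[...,1]<120)).astype(np.uint8)
roi=np.zeros_like(m);roi[150:195,243:285]=1
cs,_=cv2.findContours(m*roi,cv2.RETR_EXTERNAL,cv2.CHAIN_APPROX_NONE)
c=max(cs,key=cv2.contourArea);r=cv2.minAreaRect(c);print(r,cv2.boxPoints(r))
for p in cv2.boxPoints(r): print(onz(a,*p,.035).round(3))
print('c',onz(a,*r[0],.025).round(3))
for n,u,v,z in[('cup FL top',373,326,.113),('door FR',365,222,.113),('BL',284,330,.115),('BR',277,226,.115),('beaker',379,192,.03),('sbot',323,318,.102),('tall',409,512,.176),('knob',400,388,.08),('brown',492,258,.03),('blue',517,332,.03)]:
  print(n,onz(a,u*.64,v*.64,z).round(3))
```

```text
((263.3965759277344, 173.2586212158203), (33.08922576904297, 24.16038703918457), 66.80140686035156) [[245.77588 162.81035]
 [267.9828  153.2931 ]
 [281.01727 183.7069 ]
 [258.81036 193.22414]]
[ 0.628 -0.198  0.035]
[ 0.554 -0.231  0.035]
[ 0.523 -0.108  0.035]
[ 0.594 -0.078  0.035]
c [ 0.574 -0.16   0.025]
cup FL top [0.655 0.022 0.113]
door FR [ 0.661 -0.221  0.113]
BL [0.815 0.021 0.115]
BR [ 0.835 -0.222  0.115]
beaker [ 0.631 -0.372  0.03 ]
sbot [ 0.746 -0.008  0.102]
tall [0.613 0.391 0.176]
knob [0.613 0.134 0.08 ]
brown [ 0.408 -0.176  0.03 ]
blue [0.382 0.004 0.03 ]
```

View pics/c.png

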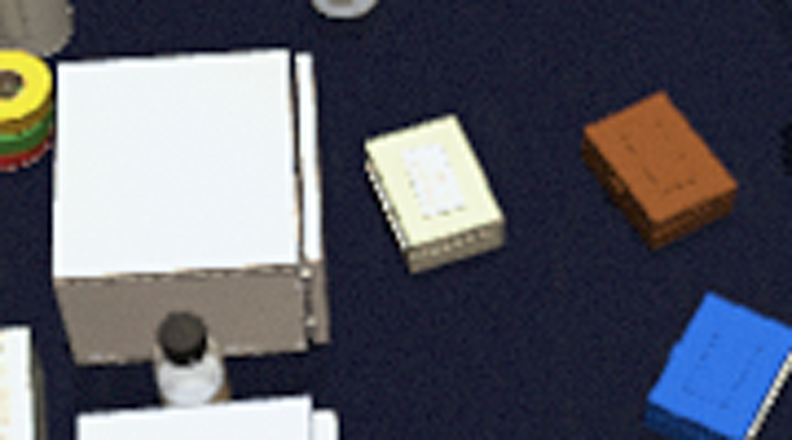

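The crop confirms the cream box. Its top corners are at about (365,141), (452,116), (503,218) and (411,249). The door's top edge runs (312,55)–(322,262) and the cupboard top front edge runs (290,50)–(298,268).

Run:
```python
from h import *
a=cam('scene')
f=lambda u,v,z: onz(a,u/4.4+165,v/4.4+130,z)
d1=f(312,55,.113);d2=f(321,262,.113);c=[f(58,65,.115),f(289,50,.115),f(299,267,.115),f(53,277,.115)]
print('door',d1.round(4),d2.round(4),np.linalg.norm(d1-d2)); print('cup',np.round(c,3))
v=d2-d1; print('yaw door',np.arctan2(-v[0],v[1]))
v=c[2]-c[1];print('yaw cup',np.arctan2(-v[0],v[1]), 'yawb',np.arctan2(-(c[3]-c[0])[0],(c[3]-c[0])[1]))
b=np.array([f(365,141,.035),f(452,116,.035),f(503,218,.035),f(411,249,.035)])
print(b.round(3),b.mean(0).round(4)); v=(b[3]+b[2]-b[0]-b[1]);print('yaw box',np.arctan2(-v[0],v[1]),[np.linalg.norm(b[i]-b[i-1]) for i in range(4)])
yaw=np.arctan2(-(d2-d1)[0],(d2-d1)[1]);R=np.array([[np.cos(yaw),-np.sin(yaw)],[np.sin(yaw),np.cos(yaw)]])
H=((d1+d2)/2)[:2]+R@[.01,.088]
print('H',H.round(4),'press',(H+R@[-.01,-.150]).round(4),'dist',np.linalg.norm(b.mean(0)[:2]-H), 'cupframe box', (R.T@(b.mean(0)[:2]-H)).round(3),'beaker',(R.T@(np.array([.631,-.372])-H)).round(3))
```

```text
door [ 0.6543 -0.2188  0.113 ] [ 0.6547 -0.0428  0.113 ] 0.17594205460950585
cup [[ 0.832 -0.221  0.115]
 [ 0.67  -0.223  0.115]
 [ 0.669 -0.039  0.115]
 [ 0.83  -0.042  0.115]]
yaw door -0.002291112361393678
yaw cup 0.005376962226250808 yawb 0.009003504845000038
[[ 0.621 -0.2    0.035]
 [ 0.556 -0.218  0.035]
 [ 0.526 -0.124  0.035]
 [ 0.593 -0.103  0.035]] [ 0.5742 -0.1614  0.035 ]
yaw box 0.2902350990579871 [np.float64(0.10142497401491926), np.float64(0.06725792967545899), np.float64(0.09852886777417268), np.float64(0.07024569205709744)]
H [ 0.6647 -0.0428] press [ 0.6544 -0.1928] dist 0.14919261399621056 cupframe box [-0.09  -0.119] beaker [-0.033 -0.329]
```

```bash
cat >> h.py <<'E'
from scipy.spatial.transform import Rotation as Ro
def plan(target,yaw_deg=90,n=5,tilt=None,verbose=True):
    """rows (tool axes, mm/deg) from the measured pose to a tool-down pose with tool x at yaw"""
    s=monitor.read_state();R=Ro.from_rotvec(s['tcp_rot']);p=s['tool_pos'].copy()
    T=Ro.from_euler('z',yaw_deg,degrees=True)*Ro.from_euler('x',180,degrees=True)
    w=(R.inv()*T).as_rotvec(degrees=True)/n; d=(np.array(target)-p)/n
    for i in range(n):
        print('travel',R.inv().apply(d*1000).round(1),'rot',w.round(2)); R=R*Ro.from_rotvec(w,degrees=True)
E
python3 - <<'E'
from h import *
plan([.565,-.045,.2],90,15)
E
```

```text
travel [ 33.6 -27.7   2.1] rot [-0.   -0.   -4.49]
travel [ 35.7 -25.    2.1] rot [-0.   -0.   -4.49]
travel [ 37.5 -22.1   2.1] rot [-0.   -0.   -4.49]
travel [ 39.1 -19.1   2.1] rot [-0.   -0.   -4.49]
travel [ 40.5 -16.    2.1] rot [-0.   -0.   -4.49]
travel [ 41.6 -12.8   2. ] rot [-0.   -0.   -4.49]
travel [42.5 -9.5  2. ] rot [-0.   -0.   -4.49]
travel [43.1 -6.1  2. ] rot [-0.   -0.   -4.49]
travel [43.4 -2.7  2. ] rot [-0.   -0.   -4.49]
travel [43.5  0.7  2. ] rot [-0.   -0.   -4.49]
travel [43.3  4.1  2. ] rot [-0.   -0.   -4.49]
travel [42.9  7.5  2. ] rot [-0.   -0.   -4.49]
travel [42.2 10.8  2. ] rot [-0.   -0.   -4.49]
travel [41.2 14.1  2. ] rot [-0.   -0.   -4.49]
travel [40.  17.3  2. ] rot [-0.   -0.   -4.49]
```

>>> jog_arm:
  commands:
    - {"travel":[34,-28,2],"rot":[0,0,-4.5],"claw":130}
    - {"travel":[36,-25,2],"rot":[0,0,-4.5],"claw":130}
    - {"travel":[37.5,-22,2],"rot":[0,0,-4.5],"claw":130}
    - {"travel":[39,-19,2],"rot":[0,0,-4.5],"claw":130}
    - {"travel":[40.5,-16,2],"rot":[0,0,-4.5],"claw":130}

```text
time: 0.7
tool_pos: [0.3627, -0.4282, 0.221]
tcp_rot: [-2.899, -1.211, -0.0]
wrist_force: [0.0, -0.4, 0.3]
width: 0.49
grip_force: 0.0
```

>>> jog_arm:
  commands:
    - {"travel":[41.5,-13,2],"rot":[0,0,-4.5],"claw":130}
    - {"travel":[42.5,-9.5,2],"rot":[0,0,-4.5],"claw":130}
    - {"travel":[43,-6,2],"rot":[0,0,-4.5],"claw":130}
    - {"travel":[43.5,-3,2],"rot":[0,0,-4.5],"claw":130}
    - {"travel":[43.5,1,2],"rot":[0,0,-4.5],"claw":130}

```text
time: 1.2
tool_pos: [0.4639, -0.2356, 0.2112]
tcp_rot: [2.607, 1.753, 0.0]
wrist_force: [1.0, -0.0, -0.5]
width: 0.492
grip_force: 0.0
```

>>> jog_arm:
  commands:
    - {"travel":[43,4,2],"rot":[0,0,-4.5],"claw":130}
    - {"travel":[43,7.5,2],"rot":[0,0,-4.5],"claw":130}
    - {"travel":[42,11,2],"rot":[0,0,-4.5],"claw":130}
    - {"travel":[41,14,2],"rot":[0,0,-4.5],"claw":130}
    - {"travel":[40,17,2],"rot":[0,0,-4.5],"claw":130}

```text
time: 1.7
tool_pos: [0.5648, -0.0433, 0.2012]
tcp_rot: [2.214, 2.229, -0.0]
wrist_force: [0.6, -0.4, -0.7]
width: 0.491
grip_force: 0.0
```

Run:
```python
from h import *
s=monitor.read_state();print(s['time'],s['tool_pos'],s['wrist_force'],s['width'],s['q'])
plan([.565,-.045,.05],90,5)
c=cam('wrist','w1.png')
```

```text
1.7 [ 0.56478852 -0.0433248   0.20119775] [ 0.56021454 -0.35519015 -0.737167  ] 0.4905627792497982 [-1.20454674e-01  8.08169963e-02  1.87362920e+00 -1.36001468e-04
  1.18699388e+00 -1.26900577e-01]
travel [-0.3  0.  30.2] rot [0.   0.   0.07]
travel [-0.3  0.  30.2] rot [0.   0.   0.07]
travel [-0.3  0.  30.2] rot [0.   0.   0.07]
travel [-0.3  0.  30.2] rot [0.   0.   0.07]
travel [-0.3  0.  30.2] rot [0.   0.   0.07]
```

View pics/w1.png

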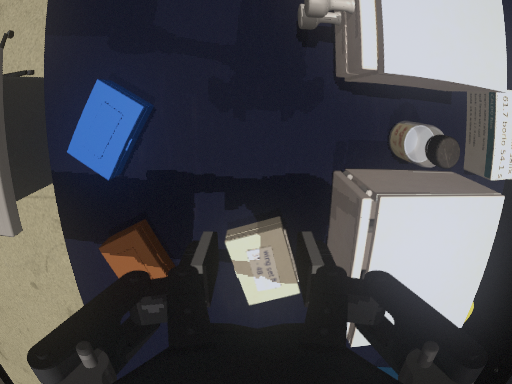

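The wrist view shows the box centred between the finger tips' lines, with its near edge at (227–282,225) ahead of the tool. The door is clear to the right at x≈340.

>>> jog_arm:
  commands:
    - {"travel":[0,0,45]}
    - {"travel":[0,-4,45]}
    - {"travel":[0,0,45]}
    - {"travel":[0,0,35]}
    - {"travel":[0,0,19]}

```text
$.commands[0]: bad value
```

>>> jog_arm:
  commands:
    - {"travel":[-15,0,0]}
    - {"travel":[-15,0,0]}
    - {"travel":[-10,0,0]}
    - {"travel":[-10,0,0]}
    - {"travel":[-10,0,0]}

```text
$.commands[0]: bad value
```

Run:
```python
from h import *
a=cam('scene')
cv2.imwrite('pics/d.png',cv2.resize(a['color'][110:250,150:350],None,fx=4,fy=4,interpolation=cv2.INTER_CUBIC))
```

```text
(no output)
```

View pics/d.png

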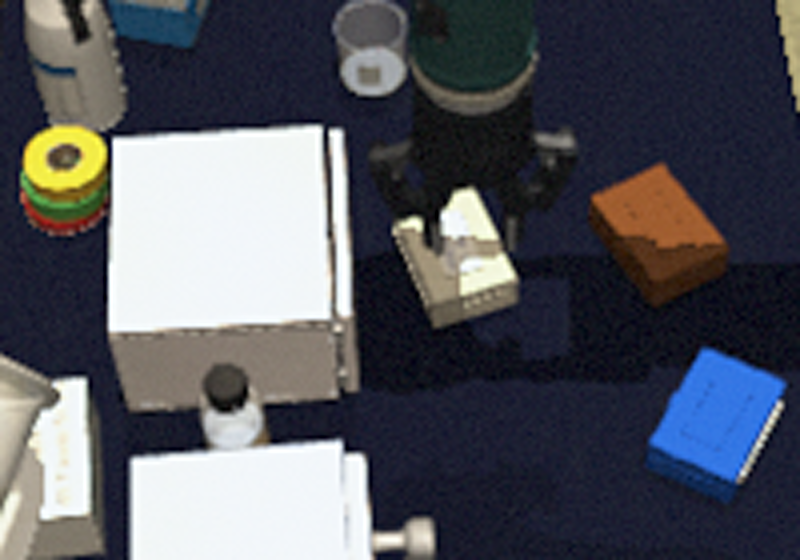

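The rows were refused because they lacked fields, so the arm is still high above the box. Sending them again with every field filled.

>>> jog_arm:
  commands:
    - {"travel":[0,0,45],"rot":[0,0,0],"claw":130}
    - {"travel":[0,-4,45],"rot":[0,0,0],"claw":130}
    - {"travel":[0,0,45],"rot":[0,0,0],"claw":130}
    - {"travel":[0,0,35],"rot":[0,0,0],"claw":130}
    - {"travel":[0,0,19],"rot":[0,0,0],"claw":130}

```text
time: 2.3
tool_pos: [0.5568, -0.0453, 0.0084]
tcp_rot: [-2.216, -2.221, 0.006]
wrist_force: [-0.1, -0.2, 0.4]
width: 0.489
grip_force: 0.0
```

>>> jog_arm:
  commands:
    - {"travel":[-15,0,0],"rot":[0,0,0],"claw":130}
    - {"travel":[-15,0,0],"rot":[0,0,0],"claw":130}
    - {"travel":[-10,0,0],"rot":[0,0,0],"claw":130}
    - {"travel":[-10,0,0],"rot":[0,0,0],"claw":130}
    - {"travel":[-10,0,0],"rot":[0,0,0],"claw":130}

```text
time: 2.8
tool_pos: [0.5618, -0.1065, 0.014]
tcp_rot: [2.217, 2.222, 0.003]
wrist_force: [0.4, 2.5, 1.5]
width: 0.495
grip_force: 0.7
```

Run:
```python
from h import *
a=cam('scene')
cv2.imwrite('pics/e.png',cv2.resize(a['color'][110:250,150:350],None,fx=4,fy=4,interpolation=cv2.INTER_CUBIC))
```

```text
(no output)
```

View pics/e.png

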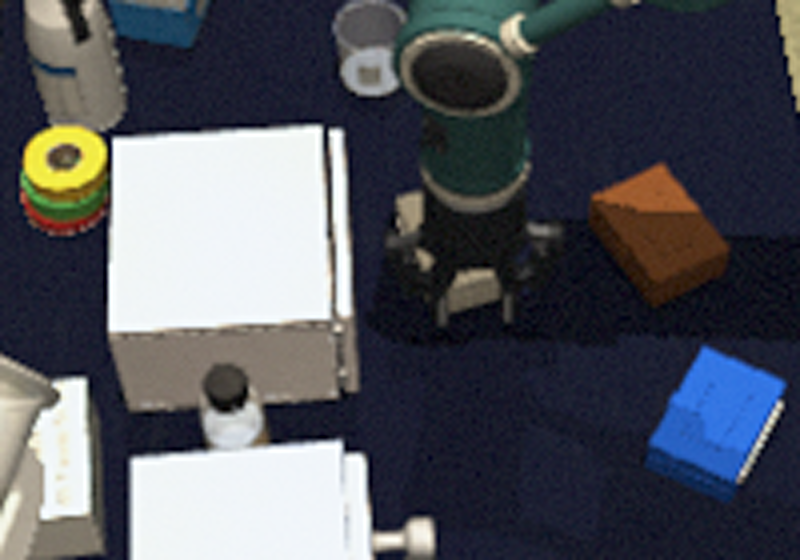

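Both fingers sit at the box's near face, (445,315) and (510,310), and touch it at 2.5 N. The door is clear, so I keep pushing.

>>> jog_arm:
  commands:
    - {"travel":[-10,-3,0],"rot":[0,0,0],"claw":130}
    - {"travel":[-10,-3,0],"rot":[0,0,0],"claw":130}
    - {"travel":[-10,-3,0],"rot":[0,0,0],"claw":130}
    - {"travel":[-10,-3,0],"rot":[0,0,0],"claw":130}
    - {"travel":[-10,-3,0],"rot":[0,0,0],"claw":130}

```text
time: 3.35
tool_pos: [0.5453, -0.1558, 0.0122]
tcp_rot: [-2.218, -2.225, 0.0]
wrist_force: [0.2, 1.8, 0.8]
width: 0.488
grip_force: 0.6
```

>>> jog_arm:
  commands:
    - {"travel":[-12,-2,0],"rot":[0,0,0],"claw":130}
    - {"travel":[-12,-2,0],"rot":[0,0,0],"claw":130}
    - {"travel":[-12,-2,0],"rot":[0,0,0],"claw":130}
    - {"travel":[-12,-2,0],"rot":[0,0,0],"claw":130}
    - {"travel":[-4,0,0],"rot":[0,0,0],"claw":130}

```text
time: 3.85
tool_pos: [0.5375, -0.2087, 0.0122]
tcp_rot: [-2.219, -2.224, 0.0]
wrist_force: [0.6, 1.7, -0.5]
width: 0.492
grip_force: 0.6
```

Run:
```python
from h import *
a=cam('side');print(monitor.read_state()['tool_pos'])
cv2.imwrite('pics/f.png',cv2.resize(a['color'][130:260,150:370],None,fx=3.6,fy=3.6,interpolation=cv2.INTER_CUBIC))
```

```text
[ 0.53769458 -0.20875566  0.01228431]
```

View pics/f.png

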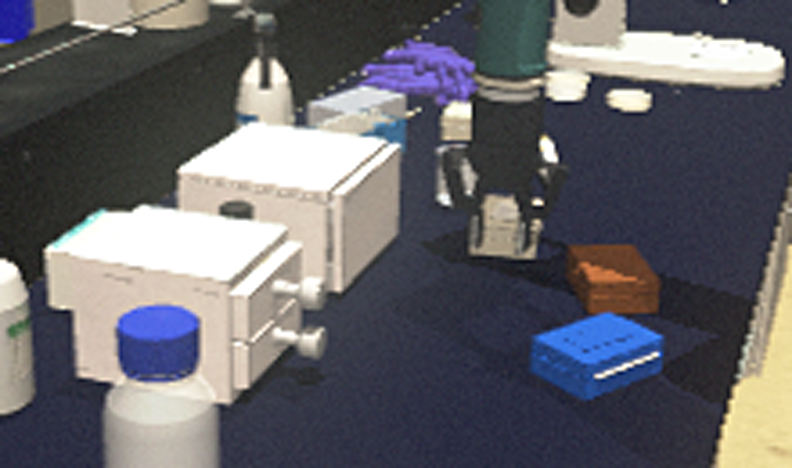

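The box slid along squarely and lies at (505,230), clear of the door. The beaker stands untouched behind the gripper. Now I back off, rise and shut the fingers.

>>> jog_arm:
  commands:
    - {"travel":[20,0,0],"rot":[0,0,0],"claw":130}
    - {"travel":[5,0,-40],"rot":[0,0,0],"claw":180}
    - {"travel":[0,0,-40],"rot":[0,0,0],"claw":255}
    - {"travel":[0,0,-40],"rot":[0,0,0],"claw":255}
    - {"travel":[0,0,-20],"rot":[0,0,0],"claw":255}

```text
time: 4.4
tool_pos: [0.5398, -0.1828, 0.1566]
tcp_rot: [2.213, 2.222, 0.003]
wrist_force: [0.5, 1.0, -0.8]
width: 0.002
grip_force: 0.0
```

Run:
```python
from h import *
a=cam('scene');im=a['color'];print(monitor.read_state()['tool_pos'])
hsv=cv2.cvtColor(im,cv2.COLOR_BGR2HSV)
w=cam('wrist','w2.png')
cv2.imwrite('pics/g.png',np.hstack([cv2.resize(im[90:240,200:350],(400,400)),cv2.resize(w['color'],(400,400))]))
```

```text
[ 0.54132846 -0.18337039  0.15927403]
```

View pics/g.png

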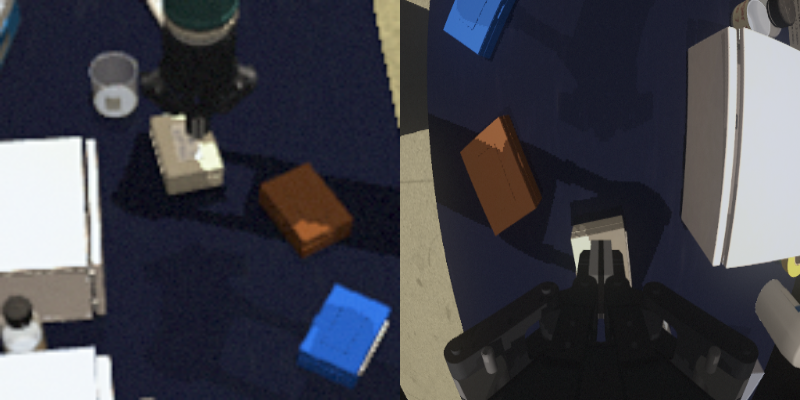

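The box lies free at crop (187,155), between beaker and brown box. I'll compute its near edge and plan the press.

Run:
```python
from h import *
a=cam('scene')
for u,v in[(167,176),(222,164),(152,117)]: print(onz(a,u/2.667+200,v/2.667+90,.035).round(3))
plan([.605,-.193,.078],90,5)
```

```text
[ 0.572 -0.221  0.035]
[ 0.504 -0.235  0.035]
[ 0.585 -0.315  0.035]
travel [-2.1 13.1 15.3] rot [0.04 0.02 0.04]
travel [-2.1 13.1 15.3] rot [0.04 0.02 0.04]
travel [-2.1 13.1 15.3] rot [0.04 0.02 0.04]
travel [-2.1 13.2 15.3] rot [0.04 0.02 0.04]
travel [-2.1 13.2 15.3] rot [0.04 0.02 0.04]
```

>>> jog_arm:
  commands:
    - {"travel":[-2,13,15],"rot":[0,0,0],"claw":255}
    - {"travel":[-2,13,15],"rot":[0,0,0],"claw":255}
    - {"travel":[-2,13,15],"rot":[0,0,0],"claw":255}
    - {"travel":[-2,13,15],"rot":[0,0,0],"claw":255}
    - {"travel":[-2,13,15],"rot":[0,0,0],"claw":255}

```text
time: 5.05
tool_pos: [0.6013, -0.1913, 0.0738]
tcp_rot: [-2.215, -2.222, 0.003]
wrist_force: [0.3, 0.7, 0.6]
width: 0.0
grip_force: 0.0
```

>>> jog_arm:
  commands:
    - {"travel":[0,10,0],"rot":[0,0,0],"claw":255}
    - {"travel":[0,8,0],"rot":[0,0,0],"claw":255}
    - {"travel":[0,5,0],"rot":[0,0,0],"claw":255}
    - {"travel":[0,5,0],"rot":[0,0,0],"claw":255}
    - {"travel":[0,2,0],"rot":[0,0,0],"claw":255}

```text
time: 5.55
tool_pos: [0.6337, -0.192, 0.0782]
tcp_rot: [2.217, 2.224, 0.001]
wrist_force: [0.4, 0.8, 0.1]
width: 0.002
grip_force: 0.0
```

>>> jog_arm:
  commands:
    - {"travel":[0,2,0],"rot":[0,0,0],"claw":255}
    - {"travel":[0,2,0],"rot":[0,0,0],"claw":255}
    - {"travel":[0,2,0],"rot":[0,0,0],"claw":255}
    - {"travel":[0,1,0],"rot":[0,0,0],"claw":255}
    - {"travel":[0,1,0],"rot":[0,0,0],"claw":255}

```text
time: 6.05
tool_pos: [0.6407, -0.1918, 0.0773]
tcp_rot: [-2.218, -2.225, 0.0]
wrist_force: [-0.2, -0.2, 0.0]
width: -0.002
grip_force: 0.0
```

>>> jog_arm:
  commands:
    - {"travel":[0,1,0],"rot":[0,0,0],"claw":255}
    - {"travel":[0,1,0],"rot":[0,0,0],"claw":255}
    - {"travel":[0,1,0],"rot":[0,0,0],"claw":255}
    - {"travel":[0,1,0],"rot":[0,0,0],"claw":255}
    - {"travel":[0,1,0],"rot":[0,0,0],"claw":255}

```text
time: 6.55
tool_pos: [0.6453, -0.192, 0.0772]
tcp_rot: [-2.218, -2.224, 0.001]
wrist_force: [-3.5, -0.3, 2.0]
width: -0.0
grip_force: 2.2
```

>>> jog_arm:
  commands:
    - {"travel":[0,1,0],"rot":[0,0,0],"claw":255}
    - {"travel":[0,1,0],"rot":[0,0,0],"claw":255}
    - {"travel":[0,1,0],"rot":[0,0,0],"claw":255}
    - {"travel":[0,0.5,0],"rot":[0,0,0],"claw":255}
    - {"travel":[0,0,0],"rot":[0,0,0],"claw":255}

```text
time: 7.05
tool_pos: [0.6465, -0.192, 0.0771]
tcp_rot: [-2.215, -2.222, 0.006]
wrist_force: [-11.9, -2.3, 7.5]
width: -0.0
grip_force: 6.1
```

11.9 N means the stop is reached, so I draw back.

>>> jog_arm:
  commands:
    - {"travel":[0,-40,0],"rot":[0,0,0],"claw":255}
    - {"travel":[0,-50,0],"rot":[0,0,0],"claw":255}
    - {"travel":[0,-30,0],"rot":[0,0,0],"claw":255}
    - {"travel":[0,0,0],"rot":[0,0,0],"claw":255}
    - {"travel":[0,0,0],"rot":[0,0,0],"claw":255}

```text
time: 7.55
tool_pos: [0.5303, -0.1923, 0.0778]
tcp_rot: [2.217, 2.222, 0.003]
wrist_force: [1.4, -0.4, -0.2]
width: -0.001
grip_force: 0.0
```

>>> jog_arm:
  commands:
    - {"travel":[0,0,0],"rot":[0,0,0],"claw":255}
    - {"travel":[0,0,0],"rot":[0,0,0],"claw":255}
    - {"travel":[0,0,0],"rot":[0,0,0],"claw":255}
    - {"travel":[0,0,0],"rot":[0,0,0],"claw":255}
    - {"travel":[0,0,0],"rot":[0,0,0],"claw":255}

```text
time: 8.05
tool_pos: [0.5296, -0.1921, 0.0772]
tcp_rot: [-2.218, -2.225, -0.0]
wrist_force: [0.0, -0.6, 0.1]
width: -0.0
grip_force: 0.0
```

Run:
```python
from h import *
a=cam('scene');im=a['color'];print(monitor.read_state()['tool_pos'])
w=cam('wrist')
cv2.imwrite('pics/i.png',np.hstack([cv2.resize(im[90:240,200:350],(400,400)),cv2.resize(w['color'],(400,400))]))
```

```text
[ 0.52948245 -0.1921352   0.07717259]
```

View pics/i.png

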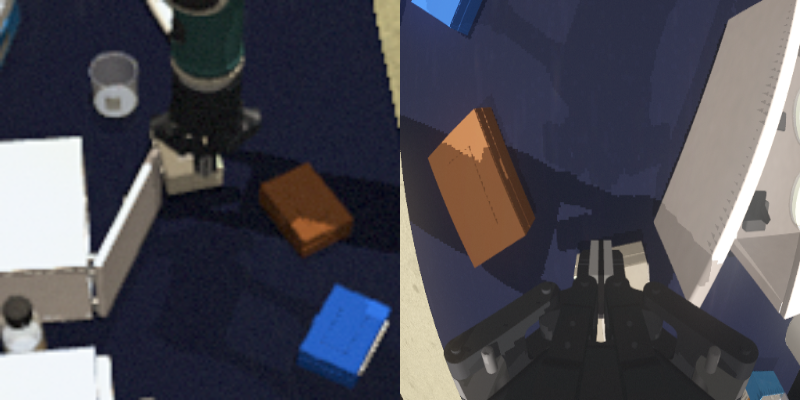

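The door has sprung ajar: its free edge is at crop (160,155), angle about 0.45, and the finger is clear. Next I go over the door and down behind its free edge.

>>> jog_arm:
  commands:
    - {"travel":[0,0,-40],"rot":[0,0,0],"claw":255}
    - {"travel":[0,0,-40],"rot":[0,0,0],"claw":255}
    - {"travel":[0,35,0],"rot":[0,0,0],"claw":255}
    - {"travel":[0,40,0],"rot":[0,0,0],"claw":255}
    - {"travel":[2,36,0],"rot":[0,0,0],"claw":255}

```text
time: 8.65
tool_pos: [0.642, -0.1902, 0.1584]
tcp_rot: [2.217, 2.223, 0.001]
wrist_force: [-0.6, 0.5, 0.2]
width: 0.001
grip_force: 0.0
```

>>> jog_arm:
  commands:
    - {"travel":[0,0,0],"rot":[0,0,0],"claw":255}
    - {"travel":[0,0,25],"rot":[0,0,0],"claw":255}
    - {"travel":[0,0,25],"rot":[0,0,0],"claw":255}
    - {"travel":[0,0,25],"rot":[0,0,0],"claw":255}
    - {"travel":[0,0,0],"rot":[0,0,0],"claw":255}

```text
time: 9.15
tool_pos: [0.6359, -0.1886, 0.0774]
tcp_rot: [-2.212, -2.219, 0.007]
wrist_force: [-0.9, -0.8, -0.0]
width: 0.001
grip_force: 0.0
```

>>> jog_arm:
  commands:
    - {"travel":[7,-11,0],"rot":[0,0,0],"claw":255}
    - {"travel":[7,-11,0],"rot":[0,0,0],"claw":255}
    - {"travel":[5,-9,0],"rot":[0,0,0],"claw":255}
    - {"travel":[5,-9,0],"rot":[0,0,0],"claw":255}
    - {"travel":[5,-9,0],"rot":[0,0,0],"claw":255}

```text
time: 9.65
tool_pos: [0.591, -0.1606, 0.0835]
tcp_rot: [2.217, 2.224, 0.002]
wrist_force: [1.1, 0.1, 0.6]
width: -0.001
grip_force: 0.3
```

>>> jog_arm:
  commands:
    - {"travel":[5,-8,0],"rot":[0,0,0],"claw":255}
    - {"travel":[5,-7,0],"rot":[0,0,0],"claw":255}
    - {"travel":[8,-7,0],"rot":[0,0,0],"claw":255}
    - {"travel":[8,-6,0],"rot":[0,0,0],"claw":255}
    - {"travel":[8,-6,0],"rot":[0,0,0],"claw":255}

```text
time: 10.15
tool_pos: [0.5566, -0.1264, 0.0822]
tcp_rot: [-2.218, -2.225, -0.0]
wrist_force: [0.6, 0.5, -0.5]
width: 0.0
grip_force: 0.3
```

Now at about θ≈1; carrying on to (0.525, −0.063).

>>> jog_arm:
  commands:
    - {"travel":[8,-6,0],"rot":[0,0,0],"claw":255}
    - {"travel":[8,-5,0],"rot":[0,0,0],"claw":255}
    - {"travel":[8,-5,0],"rot":[0,0,0],"claw":255}
    - {"travel":[8,-4,0],"rot":[0,0,0],"claw":255}
    - {"travel":[8,-4,0],"rot":[0,0,0],"claw":255}

```text
time: 10.65
tool_pos: [0.5326, -0.0865, 0.0823]
tcp_rot: [2.218, 2.225, 0.0]
wrist_force: [-0.2, -1.2, 0.5]
width: 0.002
grip_force: 0.3
```

>>> jog_arm:
  commands:
    - {"travel":[8,-3,0],"rot":[0,0,0],"claw":255}
    - {"travel":[7,-2,0],"rot":[0,0,0],"claw":255}
    - {"travel":[5,-1,0],"rot":[0,0,0],"claw":255}
    - {"travel":[3,0,0],"rot":[0,0,0],"claw":255}
    - {"travel":[0,0,0],"rot":[0,0,0],"claw":255}

```text
time: 11.15
tool_pos: [0.5268, -0.0637, 0.0822]
tcp_rot: [-2.217, -2.225, 0.0]
wrist_force: [-0.9, 0.1, 1.3]
width: 0.003
grip_force: 0.0
```

>>> jog_arm:
  commands:
    - {"travel":[-20,0,0],"rot":[0,0,0],"claw":255}
    - {"travel":[-20,0,0],"rot":[0,0,0],"claw":255}
    - {"travel":[0,0,-50],"rot":[0,0,0],"claw":255}
    - {"travel":[0,0,-50],"rot":[0,0,0],"claw":255}
    - {"travel":[0,0,0],"rot":[0,0,0],"claw":255}

```text
time: 11.65
tool_pos: [0.5325, -0.106, 0.1906]
tcp_rot: [2.21, 2.215, 0.012]
wrist_force: [1.2, -0.6, -0.3]
width: 0.001
grip_force: 0.0
```

Run:
```python
from h import *
a=cam('scene');im=a['color'];print(monitor.read_state()['tool_pos'])
w=cam('wrist')
cv2.imwrite('pics/j.png',np.hstack([cv2.resize(im[90:240,200:350],(400,400)),cv2.resize(w['color'],(400,400))]))
```

```text
[ 0.53057352 -0.10542483  0.18727705]
```

View pics/j.png

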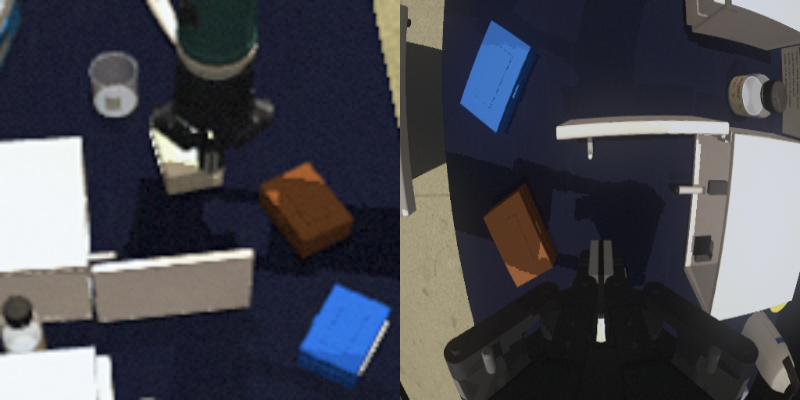

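The door stands at about a right angle, along (95–252,260). The box at (187,160) is clear of it, and the drawers and the beaker are untouched. Handing in.

```bash
python3 -c "
from h import *
print(workorder.finish_job())"
```

```text
the job is handed in; nothing more can be done
None
```

The job is handed in, with no verdict reported back: the slide box is out of the swing, the door was pressed, sprang ajar and now stands at about a right angle, and the last pictures show the drawers shut and the bottles and beaker apparently where they stood.

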